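# Push the stray bit case back into its row

### The arm

A 6-joint arm with a two-finger parallel gripper is mounted at the origin on a cart in front of the work surface, level with it; the furniture and walls round the work are solid. World frame = base frame: x ahead of the robot, y to its left, z up, the work surface at z = 0. Lengths are in mm, angles in rad, forces in N, time in s.
With the tool pointing down it reaches from about 275 to 875 mm from the base axis. Payload 12.5 kg.
Tool frame: the origin (TCP) lies where the fingers leave the gripper's body, on its centre line; the fingertips stand tip_reach ahead of it and the grasp point (between the pads) lies 54 mm ahead of it (tip_reach is the distance from the TCP to the fingertips, in mm); z points along the fingers, y is the line along which they close (so a half turn about z gives the same grasp; the last joint's range is limited). The gripper opens to 85 mm and grips with 20 to 120 N. Pads are 22 mm wide; open, the fingers measure 114 mm over their backs; the gripper's body (76 mm by 85 mm) begins 54 mm behind the grasp point. The pads swing forward as they close: fully open they stand 13 mm farther back than shut.
Start: joints at [-1.327, 0.351, 1.652, -0, 1.139, -0.085], TCP at [177.618, -520.516, 303.89] pointing down, gripper open.
Joint ranges: [-2.75, 2.75], [-0.79, 2.1], [0.01, 2.65], [-1.57, 4.71], [0.07, 3.14], [-2.87, 2.87]. Speed limits (rad/s): [2.22, 2.22, 2.79, 3.14, 3.14, 3.14].

### API

Orientations are given as a unit quaternion [x, y, z, w].
In Python, from station import * gives the robot as it stands.
- The arm moves only by the tool apply_moves, never from a script. Its argument "increments" is a list of rows, each a list of 7 numbers: the closure in counts, from 0 (fully open) to 255 (shut), then the shift along the tool's x, y, z in mm, then the turn, a rotation vector about the tool's x, y, z in degrees. In form: [[jaw, x, y, z, wx, wy, wz], ...]. A call has 1 to 10 rows; each row shifts and turns the commanded pose from where the row before left it, along the tool's axes as they then stand; what a row does not reach is not made up. A row lasts 1/12 s, in which the tool goes at most 41.7 mm and 7.16 degrees, less where a joint would pass 70% of its speed; a pose out of reach is approached as far as the arm can. A call is refused whole if a number of a shift passes 41.7 or a number of a turn 7.16, either way. A call with a gripper value outside its range is refused whole. The fingers move at their own pace and stop on an object; the grip force is fixed at half the most. Time passes only in rows, so rows that do not move let the fingers close. It gives the time, the measured TCP pose, the force, the opening and the grip force at its end, in the units of the state.
- observe(): the state, without advancing time (a new reading comes with each control period).
- camera(name): name is "scene" or "top" or "wrist"; returns the picture (420x560x3 uint8, blue, green, red); there is no depth.
- get_calibration(name): a dict with "K" (3x3 intrinsics, pixels), "R" (3x3) and "t" (3): a world point X has camera coordinates R X + t. Camera axes: x right, y down, z forward; pixel columns grow to the right and rows downward; lengths in mm; the calibration is good to about 2 mm. A picture is of the moment at which its call begins: read the wrist's pose just before it. get_calibration takes no time and is no camera call; for the wrist camera it gives the pose at the moment of the call.
- sign_off(): hands the job in; it is judged then, once.
The state is a dict: "time": time; "joint_positions": joint angles; "qvel": joint speeds; "joint_efforts": joint torques, N m; "ee_pos": TCP position; "tcp_rot": TCP orientation; "force": force on the tool from outside, world axes, zero at the start; "ft_torque": the same for the moment, N m; "opening": finger opening in mm; "grip_force": force on a finger pad.
Only numpy, scipy, OpenCV 4.12 (cv2) and the standard library are available. Lean on these libraries where they do the work, as an engineer would, in place of code of your own. Each camera call takes 0.05 s, during which the arm holds its last target. There are 200 camera calls.

### The job

Four slim bit cases stand in a row in the wooden tray, with an opening between the middle two that is too narrow for a fifth. Push the stray slim case, which stands on the bench outside the tray and matches those in the row, down into that opening so that its neighbours slide apart, until it stands on the tray's floor between them. It and its two neighbours must end upright on the tray floor; do not topple them.

Things in the scene. Friction and masses are not known exactly. Their poses are not given: they have to be found in the camera images.
- stray_case: The slim case: grey plastic, 0.15 kg, upright on the bench. Body 90 (x) x 32 (y) x 46 mm high; foot tapers over 12 mm to 18 mm thick, shoulders over 7 mm to 18 mm. Rib on top, 36 (x) x 10 (y), top at z 74 mm: grip its ends, closing along x (in the row its faces have only 22 mm free). Origin: centre of underside, z up; half a turn is the same. A 56 mm thick case also stands outside: not that one.
- tray: Open wooden tray, fixed. Outside 124 (x) x 202 mm (y), inside 106 x 184; walls 30 mm high, floor 6 mm thick. Origin: centre of underside, z up. The row runs along its y, away from the robot; each case's x along its x. Behind case_far and behind case_near one more slim case stands loose, 1 mm off, then 12 to 27 mm free to the end wall. All slides easily (friction 0.3); a few newtons spread the row.
- case_far: Slim case, shape and size as the stray one, loose, standing on the tray floor (underside 6 mm above the bench) on the tray's +y side of the opening, the side away from the robot. Origin: centre of underside, z up, x across the row, y along the row.
- case_near: The same on the tray's -y side of the opening, nearer the robot. The opening between the flanks of case_far and case_near is 14 to 18 mm wide at the start, widening to 28 to 32 mm at the top of their bevelled shoulders, 52 mm above the bench (46 mm above their undersides).
There are look-alikes about, which are no part of the job. Leave any orange or purple look-alike of the stray_case alone.

How it is judged (in metres and radians):
At the end, for the whole second after the job is handed in: The stray case stands in the tray between case_far and case_near, 25 to 65 mm from each along the row, within 60 mm of the tray's centre; all three stand on the tray floor (within 6 mm) and upright (0.18 rad); the stray is square to the tray (0.2 rad) and at rest (z of each of stray_case, case_far, case_near in the frame of tray below 0.012 m and y of stray_case in the frame of case_far between -0.065 and -0.025 m and y of stray_case in the frame of case_near between 0.025 and 0.065 m and horizontal distance between stray_case and tray below 0.06 m and angle between the x axis of stray_case and the x axis of tray, either way round below 0.2 rad and angle between each of stray_case, case_far, case_near's own z axis and vertical below 0.18 rad and linear speed of stray_case below 0.02 m/s); the robot touches nothing.
It fails at once if case_far toppled (leaned over by more than 0.5 rad) (angle between case_far's own z axis and vertical above 0.5 rad).
It fails at once if case_near toppled (leaned over by more than 0.5 rad) (angle between case_near's own z axis and vertical above 0.5 rad).
It also fails if it takes over 35 s, if anything falls off the work surface, if the arm or the gripper's body presses on something with over 40 N, if the wrist force passes 120 N, or if a joint passes its speed limit or range.

## Working session

There is one attempt and no reset: what is moved stays moved. The work goes in short steps, Python scripts to look and compute and a tool call to move; the robot and the scene stay as the last step left them, time stands still between calls to the robot, and variables do not carry over. Pictures are saved under pics/ and viewed, at most 10 in all, crops included, and the job is handed in when it is done.

Besides the shell and the picture viewer there is one more tool, called after ">>>" as a command line: name --pt "numbers of a row" for each row, then --argument value for the rest. apply_moves: Moves the arm, as the interface text tells. Its arguments: {"type":"object","properties":{"increments":{"type":"array","items":{"type":"array","items":{"type":"number"}}}},"required":["increments"]}

```bash
mkdir -p pics; ls; python3 - <<'E'
from station import *
import cv2
s=observe(); print(s)
for n in ("scene","top"):
    im=camera(n); cv2.imwrite(f"pics/{n}0.png",im); c=get_calibration(n); print(n,c)
E
```

```text
pics
{'time': 0.0, 'joint_positions': array([-1.32660518e+00,  3.51269742e-01,  1.65241276e+00, -7.23039974e-06,
        1.13907132e+00, -8.46111299e-02]), 'qvel': array([ 0.0008662 , -0.00096775,  0.00091168, -0.00076668,  0.00094007,
       -0.00134535]), 'joint_efforts': array([-1.04214920e-03, -5.06103730e+01, -2.91404021e+01, -1.26506657e-04,
        4.49355313e-03,  9.34679065e-06]), 'ee_pos': array([ 177.56059997, -520.30195875,  303.3443184 ]), 'tcp_rot': array([ 9.86516129e-01,  1.63663039e-01, -4.95478637e-05, -5.78475646e-04]), 'force': array([-0.40936238,  0.0155685 , -0.78793505]), 'ft_torque': array([ 0.02178617, -0.00314997,  0.02103185]), 'grip_force': 0.0, 'opening': 85.51193081380228}
scene {'K': array([[492.69106363,   0.        , 277.258846  ],
       [  0.        , 492.69106363, 214.2714771 ],
       [  0.        ,   0.        ,   1.        ]]), 'R': array([[-0.55058908, -0.83472297, -0.00944593],
       [-0.63584784,  0.42668765, -0.64314475],
       [ 0.54087816, -0.3481023 , -0.76568636]]), 't': array([544.23468567, 146.73069341, 766.51453342])}
top {'K': array([[451.87495917,   0.        , 278.15872363],
       [  0.        , 451.87495917, 217.51946785],
       [  0.        ,   0.        ,   1.        ]]), 'R': array([[ 1.66638552e-03, -9.99109194e-01, -4.21668224e-02],
       [-9.99172057e-01,  5.05593070e-05, -4.06841212e-02],
       [ 4.06500115e-02,  4.21997061e-02, -9.98281905e-01]]), 't': array([357.41828469, 426.43686844, 847.68574597])}
```

View pics/top0.png

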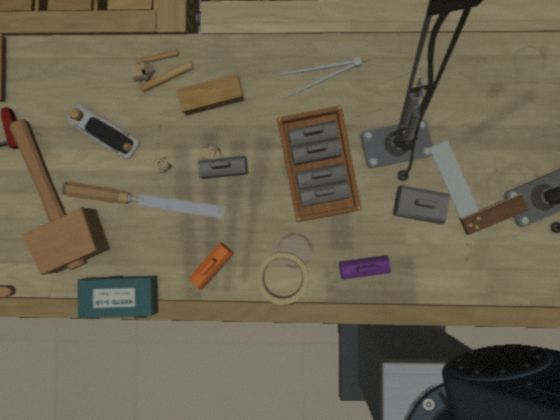

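View pics/scene0.png

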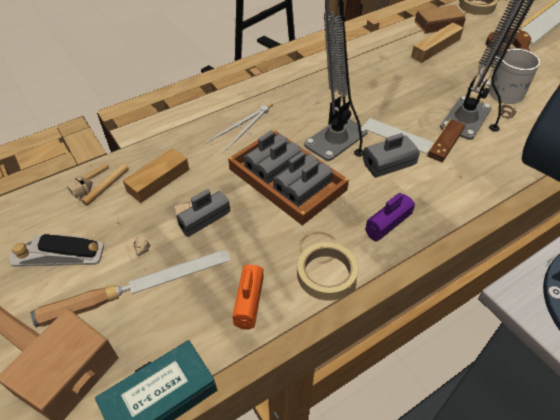

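The top view shows these candidates for the stray case:
- slim grey case at (222,166)
- thick grey case at (421,204)
- orange look-alike at (211,266)
- purple look-alike at (365,266)

By the description I choose the one at (222,166). The tray is at about (318,163). Lamp stands are at (400,140) and (540,195). A close crop comes next to check the choice.

```bash
cat > h.py <<'E'
import numpy as np, cv2
from station import *
def ray(n,uv,z,c=None):
    c=c or get_calibration(n); R,t=np.array(c["R"]),np.array(c["t"])
    C=-R.T@t; d=R.T@np.linalg.inv(c["K"])@np.array([uv[0],uv[1],1.0])
    return C+d*(z-C[2])/d[2]
def proj(n,X,c=None):
    c=c or get_calibration(n); p=c["K"]@(c["R"]@np.array(X,float)+c["t"]); return p[:2]/p[2]
def tri(a,ua,b,ub):
    A=[]
    for n,uv in((a,ua),(b,ub)):
        c=get_calibration(n); P=c["K"]@np.c_[c["R"],c["t"]]
        A.append(P)
    X=cv2.triangulatePoints(A[0],A[1],np.array(ua,float),np.array(ub,float))[:,0]
    return X[:3]/X[3]
E
python3 - <<'E'
from h import *
im=cv2.imread("pics/top0.png")
cv2.imwrite("pics/crop0.png",cv2.resize(im[95:230,190:370],None,fx=4.4,fy=4.4,interpolation=cv2.INTER_CUBIC))
print("lampbase",tri("top",(404,137),"scene",(338,137)),ray("top",(397,145),10), "lamp2",ray("top",(540,195),10))
print("stray",ray("top",(222,163),74),ray("top",(222,167),46),"tray",ray("top",(318,163),30))
print([ray("top",p,30).round() for p in((278,118),(341,107),(359,209),(297,220))])
# lamp rod points top / scene
print(tri("top",(415,95),"scene",(335,100)),tri("top",(455,0),"scene",(333,0)))
E
```

```text
lampbase [587.09453199 108.93048943 -20.93660334] [565.51556448 130.25116923  10.        ] lamp2 [ 468.82360111 -135.48421586   10.        ]
stray [522.12989439 456.77723677  74.        ] [519.19220945 461.44062596  46.        ] tray [528.35778708 282.24242281  30.        ]
[array([615., 358.,  30.]), array([635., 239.,  30.]), array([442., 206.,  30.]), array([421., 322.,  30.])]
[645.82843836  91.02243793  33.54213612] [719.31843358  71.36953618 220.43399382]
```

View pics/crop0.png

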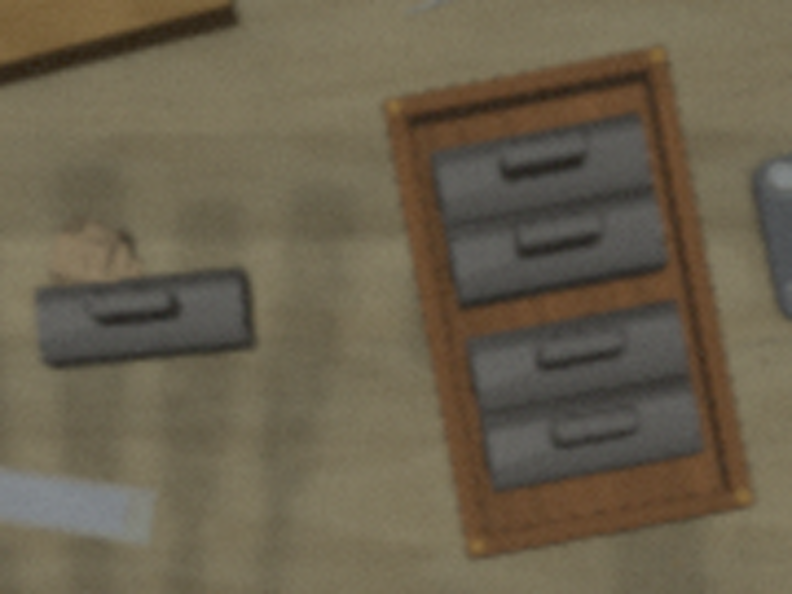

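The crop shows a slim case, with its rib at crop pixel (133,299), which is (220,163) in the full picture. It has the same width as the row cases, so the choice stands. The opening is at crop (570,300), or (319.5,163). Next I'll check the lamps and plan the route.

```bash
python3 - <<'E'
from h import *
import station; print([k for k in dir(station) if not k.startswith('_')])
for n in("top","scene"):
    c=get_calibration(n); print(n,"C",-c["R"].T@c["t"])
for b in((590,110),(469,-135)):
    for z in(0,100,300,500): print(b,z,proj("scene",(*b,z)).round(),proj("top",(*b,z)).round())
# scene depth-free: lamp2 base in scene
print(ray("scene",(470,115),10),ray("scene",(338,137),10))
E
```

```text
['Unreachable', 'camera', 'get_calibration', 'observe', 'sign_off', 'tip_reach']
top C [391.02977108 321.30624478 878.6497437 ]
scene C [-21.64289914 658.50249359 686.4196022 ]
(590, 110) 0 [337. 129.] [406. 133.]
(590, 110) 100 [342.  90.] [420. 120.]
(590, 110) 300 [352. -11.] [463.  80.]
(590, 110) 500 [ 368. -159.] [551.  -2.]
(469, -135) 0 [461. 118.] [537. 195.]
(469, -135) 100 [475.  78.] [568. 190.]
(469, -135) 300 [510. -22.] [665. 174.]
(469, -135) 500 [ 561. -168.] [867. 139.]
[ 457.92606525 -145.65717882   10.        ] [560.05491062 132.45549292  10.        ]
```

>>> apply_moves --pt "0 0 0 0 0 0 7" --pt "0 0 0 0 0 0 7" --pt "0 8 -33 0 0 0 0" --pt "0 8 -33 0 0 0 0" --pt "0 8 -33 0 0 0 0" --pt "0 8 -33 0 0 0 0" --pt "0 8 -33 0 0 0 0" --pt "0 8 -33 0 0 0 0" --pt "0 8 -33 0 0 0 0" --pt "0 8 -33 0 0 0 0"

```text
time: 0.93
ee_pos: [218.9, -250.4, 303.6]
tcp_rot: [0.999, 0.042, -0.0, -0.0]
force: [1.5, -0.3, -0.3]
opening: 85.4
grip_force: 0.0
```

>>> apply_moves --pt "0 14.5 -26.5 0 0 0 0" --pt "0 14.5 -26.5 0 0 0 0" --pt "0 14.5 -26.5 0 0 0 0" --pt "0 14.5 -26.5 0 0 0 0" --pt "0 14.5 -26.5 0 0 0 0" --pt "0 14.5 -26.5 0 0 0 0" --pt "0 14.5 -26.5 0 0 0 0" --pt "0 14.5 -26.5 0 0 0 0" --pt "0 14.5 -26.5 0 0 0 0"

```text
time: 1.68
ee_pos: [329.2, -1.8, 303.9]
tcp_rot: [0.999, 0.042, 0.0, 0.0]
force: [0.5, -1.0, 0.4]
opening: 85.3
grip_force: 0.0
```

>>> apply_moves --pt "0 1 -28.6 0 0 0 0" --pt "0 1 -28.6 0 0 0 0" --pt "0 1 -28.6 0 0 0 0" --pt "0 1 -28.6 0 0 0 0" --pt "0 1 -28.6 0 0 0 0" --pt "0 1 -28.6 0 0 0 0" --pt "0 1 -28.6 0 0 0 0"

```text
time: 2.27
ee_pos: [318.6, 198.1, 303.8]
tcp_rot: [0.999, 0.042, -0.0, 0.0]
force: [-0.1, 0.4, -0.1]
opening: 85.2
grip_force: 0.0
```

>>> apply_moves --pt "0 22 -27 0 0 0 0" --pt "0 22 -27 0 0 0 0" --pt "0 22 -27 0 0 0 0" --pt "0 22 -27 0 0 0 0" --pt "0 22 -27 0 0 0 0" --pt "0 22 -27 0 0 0 0" --pt "0 22 -27 0 0 0 0" --pt "0 22 -27 0 0 0 0" --pt "0 22 -27 0 0 0 0" --pt "0 0 0 0 0 0 0"

```text
time: 3.1
ee_pos: [497.7, 458.9, 302.0]
tcp_rot: [0.999, 0.043, -0.0, -0.0]
force: [0.1, 0.6, -0.3]
opening: 85.5
grip_force: 0.0
```

```bash
python3 - <<'E'
from h import *
import pickle
s=observe(); c=get_calibration("wrist"); im=camera("wrist"); cv2.imwrite("pics/w1.png",im); pickle.dump((s,c),open("w1.pkl","wb"))
print(tip_reach if not callable(tip_reach) else tip_reach(0), s["ee_pos"],s["tcp_rot"],"C",-c["R"].T@c["t"])
print(proj("w",(521,458,74),c))
E
```

```text
72.6 [497.72741679 458.92473699 302.03655281] [ 9.99086883e-01  4.27242157e-02 -1.26133015e-04 -1.60190023e-04] C [580.88657748 465.27372765 371.15659481]
[281.92951862 173.33606611]
```

View pics/w1.png

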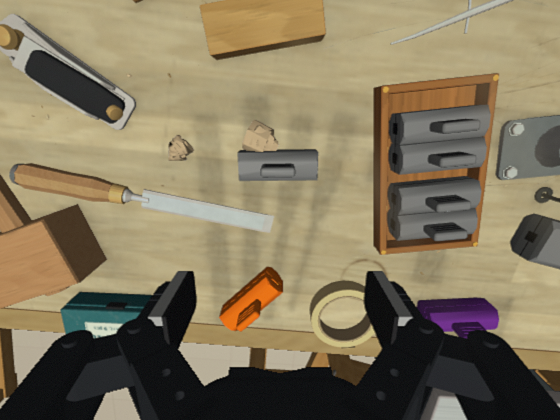

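The wrist view shows the stray's body at (238–318, 150–180) with its rib at (278,171). The tray's brass corner dots are at (385,90), (496,77), (475,243) and (380,251), and the opening is at (435,178). I'll measure these with masks and view one enlarged crop.

```bash
python3 - <<'E'
from h import *
import pickle
s,c=pickle.load(open("w1.pkl","rb")); im=cv2.imread("pics/w1.png")
print([ (o,tip_reach(o)) for o in (0,36,85)])
def dots(im,pts,n,c):
    hsv=cv2.cvtColor(im,cv2.COLOR_BGR2HSV)
    out=[]
    for u,v in pts:
        w=im[v-5:v+6,u-5:u+6].astype(float); y=w[...,1]-0.6*w[...,2]; y=np.clip(y-np.percentile(y,75),0,None)
        g=w[...,1]; 
        gy,gx=np.mgrid[-5:6,-5:6]; p=(u+(y*gx).sum()/y.sum(),v+(y*gy).sum()/y.sum()); out.append(ray(n,p,30,c)[:2])
    return np.array(out)
W=dots(im,[(385,90),(496,77),(475,243),(380,251)],"wrist",c)
W=np.array([ray("wrist",p,30,c)[:2] for p in((385,90),(496,77),(475,243),(380,251))])
T=np.array([ray("top",(190+a/4.4,95+b/4.4),30)[:2] for a,b in((393,106),(657,56),(742,496),(478,547))])
for D in(W,T):
    print(D.round(1).tolist(),"ctr",D.mean(0).round(1),"sides",[np.linalg.norm(D[i]-D[(i+1)%4]).round(1) for i in range(4)],
     "yaw",np.degrees(np.arctan2(*(D[0]+D[1]-D[2]-D[3])[::-1])).round(2), np.degrees(np.arctan2(*(D[0]+D[3]-D[1]-D[2])[::-1])).round(2)-90)
# stray body mask
hsv=cv2.cvtColor(im,cv2.COLOR_BGR2HSV)
m=((hsv[...,1]<45)&(hsv[...,2]<150)).astype(np.uint8); m=cv2.morphologyEx(m,cv2.MORPH_OPEN,np.ones((3,3)))
n,l,st,ce=cv2.connectedComponentsWithStats(m); i=l[160,250]; print(st[i],ce[i])
k,_=cv2.findContours((l==i).astype(np.uint8),0,2); print(cv2.minAreaRect(k[0]))
a=cv2.resize(im[135:195,225:335],None,fx=7,fy=7,interpolation=cv2.INTER_CUBIC)[:, :]
b=cv2.resize(im[95:245,370:500],None,fx=4,fy=4,interpolation=cv2.INTER_CUBIC)
cv2.imwrite("pics/ca.png",a); cv2.imwrite("pics/cb.png",b)
E
```

```text
Traceback (most recent call last):
TypeError: 'float' object is not callable
```

```bash
python3 - <<'E'
from h import *
import pickle
s,c=pickle.load(open("w1.pkl","rb")); im=cv2.imread("pics/w1.png")
W=np.array([ray("wrist",p,30,c)[:2] for p in((385,90),(496,77),(475,243),(380,251))])
T=np.array([ray("top",(190+a/4.4,95+b/4.4),30)[:2] for a,b in((393,106),(657,56),(742,496),(478,547))])
for D in(W,T):
    print(D.round(1).tolist(),"ctr",D.mean(0).round(1),"sides",[np.linalg.norm(D[i]-D[(i+1)%4]).round(1) for i in range(4)],
     "yaw",np.degrees(np.arctan2(*(D[0]+D[1]-D[2]-D[3])[::-1])).round(2), np.degrees(np.arctan2(*(D[0]+D[3]-D[1]-D[2])[::-1])).round(2)-90)
hsv=cv2.cvtColor(im,cv2.COLOR_BGR2HSV)
m=((hsv[...,1]<45)&(hsv[...,2]<150)).astype(np.uint8); m=cv2.morphologyEx(m,cv2.MORPH_OPEN,np.ones((3,3)))
n,l,st,ce=cv2.connectedComponentsWithStats(m); i=l[160,250]; print(st[i],ce[i])
k,_=cv2.findContours((l==i).astype(np.uint8),0,2); print(cv2.minAreaRect(k[0]))
cv2.imwrite("pics/ca.png",cv2.resize(im[135:195,225:335],None,fx=7,fy=7,interpolation=cv2.INTER_CUBIC))
cv2.imwrite("pics/cb.png",cv2.resize(im[95:245,370:500],None,fx=4,fy=4,interpolation=cv2.INTER_CUBIC))
E
```

```text
[[611.1, 355.5], [633.7, 241.8], [444.7, 206.5], [423.3, 323.6]] ctr [528.2 281.8] sides [np.float64(115.9), np.float64(192.3), np.float64(119.1), np.float64(190.5)] yaw 10.11 10.780000000000001
[[612.6, 355.3], [633.2, 241.9], [443.9, 206.7], [422.2, 318.7]] ctr [528.  280.6] sides [np.float64(115.3), np.float64(192.5), np.float64(114.1), np.float64(193.8)] yaw 10.71 10.629999999999995
[ 238  150   80   31 2382] [277.75020991 165.04198153]
((277.5, 165.0), (30.0, 79.0), 90.0)
```

View pics/ca.png

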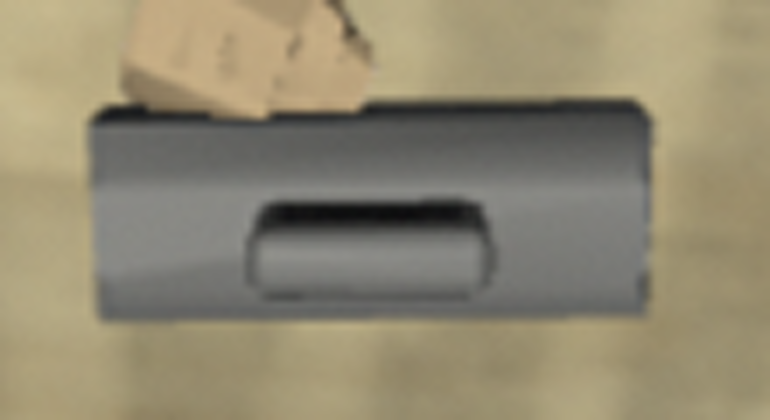

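View pics/cb.png

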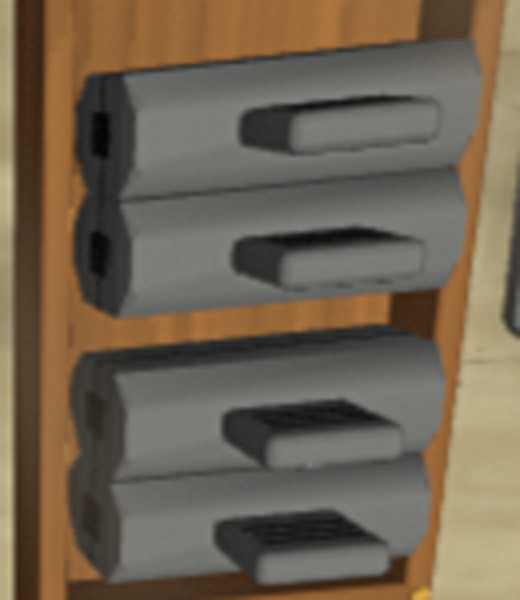

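The crops show the stray's rib top centred at (278.1,172.7), running level in the image. The rib top of case_far is centred at (458.5,160.8) and that of case_near at (453.5,206.3).

```bash
python3 - <<'E'
from h import *
import pickle
s,c=pickle.load(open("w1.pkl","rb"))
f=lambda u,v,z,o,k:ray("wrist",(o[0]+u/k,o[1]+v/k),z,c)[:2]
A=(225,135);B=(370,95)
L,R=f(255,264,74,A,7),f(490,264,74,A,7); print("rib",L,R,(L+R)/2,np.linalg.norm(R-L),"yaw x",np.degrees(np.arctan2(*(R-L)[::-1])))
l,r=f(95,200,40,A,7),f(650,200,40,A,7);print("body",(l+r)/2,np.linalg.norm(r-l),np.degrees(np.arctan2(*(r-l)[::-1])))
print("front/back top edge",f(372,232,74,A,7),f(372,297,74,A,7))
# top-view rib
t=[ray("top",(190+a/4.4,95+b/4.4),74)[:2] for a,b in((89,301),(178,291))];print("top rib",sum(t)/2,t)
for nm,u,v,uv in(("far2",367,127,(542,148)),("far",354,263,(558,231)),("near",334,445,(580,345)),("near2",324,552,(593,422))):
    print(nm,f(u,v,80,B,4),ray("top",(190+uv[0]/4.4,95+uv[1]/4.4),80)[:2])
l,r=f(282,270,80,B,4),f(425,257,80,B,4);print("far ends",np.linalg.norm(r-l),np.degrees(np.arctan2(*(r-l)[::-1])))
l,r=f(268,452,80,B,4),f(402,438,80,B,4);print("near ends",np.linalg.norm(r-l),np.degrees(np.arctan2(*(r-l)[::-1])))
E
```

```text
rib [519.83810444 478.75018111] [522.78028355 444.86369586] [521.309194   461.80693848] 34.013972138409876 yaw x -85.03776357459839
body [524.78727396 462.2868813 ] 88.6247757291408 -85.03828399731275
front/back top edge [525.94522274 462.27304134] [516.46613345 461.46794399]
top rib [523.46228074 459.81080508] [array([521.49812607, 478.14225218]), array([525.42643541, 441.47935799])]
far2 [581.23753563 292.8992862 ] [581.79202116 292.97313321]
far [549.59412452 286.93980149] [547.95238753 286.58311131]
near [503.31794425 278.90358038] [501.69896962 277.83930746]
near2 [473.81960797 273.30828239] [470.60600112 272.70530171]
far ends 34.54349255525904 -79.76083554175176
near ends 34.016935701005785 -78.64184829280663
```

>>> apply_moves --pt "0 23.8 -0.3 10 0 0 0" --pt "0 0 0 35 0 0 0" --pt "0 0 0 35 0 0 0" --pt "0 0 0 35 0 0 0" --pt "0 0 0 30 0 0 0" --pt "0 0 0 20 0 0 0" --pt "0 0 0 10 0 0 0" --pt "0 0 0 5 0 0 0" --pt "0 0 0 0 0 0 0"

```text
time: 3.9
ee_pos: [519.5, 457.5, 123.8]
tcp_rot: [0.999, 0.042, -0.0, 0.0]
force: [-0.1, 0.8, 0.7]
opening: 85.4
grip_force: 0.0
```

>>> apply_moves --pt "120 0 0 0 0 0 0" --pt "120 0 0 0 0 0 0" --pt "120 0 0 0 0 0 0" --pt "180 0 0 0 0 0 0" --pt "255 0 0 0 0 0 0" --pt "255 0 0 0 0 0 0" --pt "255 0 0 0 0 0 0" --pt "255 0 0 0 0 0 0"

```text
time: 4.57
ee_pos: [520.1, 458.2, 125.2]
tcp_rot: [0.999, 0.042, 0.001, -0.001]
force: [-0.7, 0.2, 5.9]
opening: 34.5
grip_force: 60.3
```

>>> apply_moves --pt "255 0 0 -8 0 0 0" --pt "255 0 0 -20 0 0 0" --pt "255 0 0 -27 0 0 0" --pt "255 0 0 -27 0 0 0" --pt "255 0 0 -28 0 0 0" --pt "255 0 0 0 0 0 -5.5" --pt "255 0 0 0 0 0 0"

```text
time: 5.15
ee_pos: [519.9, 458.1, 236.1]
tcp_rot: [0.996, 0.092, 0.001, -0.001]
force: [0.0, -1.2, -2.5]
opening: 34.6
grip_force: 60.0
```

>>> apply_moves --pt "255 -4.6 29 0 0 0 0" --pt "255 -4.6 29 0 0 0 0" --pt "255 -4.6 29 0 0 0 0" --pt "255 -4.6 29 0 0 0 0" --pt "255 -4.6 29 0 0 0 0" --pt "255 -4.5 28.5 0 0 0 0" --pt "255 0 0 0 0 0 0" --pt "255 0 0 0 0 0 0"

```text
time: 5.82
ee_pos: [523.5, 281.0, 233.3]
tcp_rot: [0.996, 0.088, -0.001, 0.0]
force: [0.9, 0.2, -1.4]
opening: 34.1
grip_force: 60.3
```

```bash
python3 - <<'E'
from h import *
import pickle
s=observe(); c=get_calibration("wrist"); im=camera("wrist"); cv2.imwrite("pics/w2.png",im); pickle.dump((s,c),open("w2.pkl","wb"))
print(s["ee_pos"],s["tcp_rot"],s["force"])
p=s["ee_pos"]
for z in(110,156,184): print(z,proj("w",(p[0],p[1],z),c))
for q in((549.2,286.7,80),(502.8,278.5,80)): print(proj("w",q,c))
t=camera("scene"); cv2.imwrite("pics/s2.png",t)
x0,y0=250,170
a=cv2.resize(im[60:360,110:450],None,fx=1.4,fy=1.4); b=cv2.resize(t[40:250,190:370],(360,420))
cv2.imwrite("pics/c2.png",np.hstack([a[:420,:440],b]))
E
```

```text
[523.49325284 280.99544303 233.28778353] [ 9.96117266e-01  8.80319628e-02 -8.39872582e-04  2.44051755e-04] [ 0.88638067  0.22911167 -1.36250203]
110 [278.52817901 235.20719091]
156 [278.2196161  268.11082019]
184 [277.93729909 298.21571589]
[277.22408768 188.30608323]
[277.25098708 243.91367528]
```

View pics/c2.png

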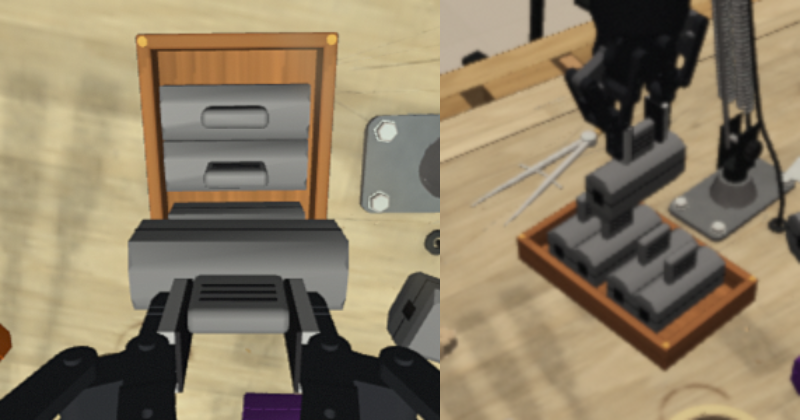

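The held case sits level. Its rib top is centred at crop (239,320), or (280.7,288.6) in the full picture. The rib of case_far is at (277.9,185.7), and the tray lines up squarely below. I'll compute the offset within this view.

```bash
python3 - <<'E'
from h import *
import pickle
s,c=pickle.load(open("w2.pkl","rb"));p=s["ee_pos"]
f=lambda a,b,z:ray("w",(110+a/1.4,60+b/1.4),z,c)[:2]
th=2*np.arctan2(s["tcp_rot"][1],s["tcp_rot"][0]);ex=np.array([np.cos(th),np.sin(th)]);ey=np.array([np.sin(th),-np.cos(th)])
print("theta",np.degrees(th))
for zt in(180,182,184):
    r=f(239,320.5,zt); print("held rib",r,"rel tcp tool xy",(r-p[:2])@ex,(r-p[:2])@ey, "len",np.linalg.norm(f(190,320,zt)-f(288,320,zt)), "wid",np.linalg.norm(f(239,309,zt)-f(239,333,zt)))
far=f(235,175.5,80); far2=f(235,117,80)
print("far",far,"far2",far2,"pitch",(far2-far)@ex,"len",np.linalg.norm(f(204,176,80)-f(268,176,80)))
t=[f(142,42,30),f(332,39,30)];print("tray top dots",t,np.degrees(np.arctan2(*(t[0]-t[1])[::-1]))-90)
o=far-23.5*ex; print("target by far-23.5",o,"vs est",(526,282.6))
E
```

```text
theta 10.10079873021165
held rib [526.09410018 280.12788818] rel tcp tool xy 2.4083839552675244 1.3102461729523842 len 33.51560119488097 wid 9.547329721652401
held rib [527.39723789 280.36926952] rel tcp tool xy 3.733657553215833 1.3011509372984853 len 32.96746237018085 wid 9.39118566019807
held rib [528.70037559 280.61065087] rel tcp tool xy 5.058931151164254 1.2920557016446061 len 32.4193235454808 wid 9.235041598743841
far [551.58406091 286.62587836] far2 [582.57592168 292.11012469] pitch 31.473339300660765 len 35.16620011583292
tray top dots [array([611.3370359 , 354.86321561]), array([633.32861431, 241.6800627 ])] 10.995610867030948
target by far-23.5 [528.44829363 282.50443777] vs est (526, 282.6)
```

>>> apply_moves --pt "255 1.8 -1.7 0 0 0 0" --pt "255 0 0 12 0 0 0" --pt "255 0 0 13 0 0 0" --pt "255 0 0 6 0 0 0" --pt "255 0 0 6 0 0 0" --pt "255 0 0 6 0 0 0" --pt "255 0 0 4 0 0 0" --pt "255 0 0 0 0 0 0"

```text
time: 6.58
ee_pos: [524.9, 284.2, 186.0]
tcp_rot: [0.996, 0.09, -0.001, 0.0]
force: [-0.6, -0.2, -0.7]
opening: 34.5
grip_force: 60.3
```

>>> apply_moves --pt "255 0 0 3 0 0 0" --pt "255 0 0 3 0 0 0" --pt "255 0 0 3 0 0 0" --pt "255 0 0 3 0 0 0" --pt "255 0 0 3 0 0 0" --pt "255 0 0 0 0 0 0"

```text
time: 7.08
ee_pos: [524.9, 284.1, 171.3]
tcp_rot: [0.996, 0.09, -0.0, 0.0]
force: [-1.0, 0.9, -1.7]
opening: 33.9
grip_force: 60.4
```

```bash
python3 - <<'E'
from h import *
c=get_calibration("wrist"); im=camera("wrist"); t=camera("scene"); tp=camera("top"); print(observe()["ee_pos"],observe()["force"])
a=cv2.resize(im[100:360,150:410],(420,420)); b=cv2.resize(t[100:240,210:370],(370,324)); 
b=np.vstack([b,np.zeros((96,370,3),np.uint8)])
cv2.imwrite("pics/c3.png",np.hstack([a,b])); cv2.imwrite("pics/t3.png",tp)
E
```

```text
[525.23478153 284.20618271 171.94209454] [ 0.19437109 -0.42301896 -1.42939441]
```

View pics/c3.png

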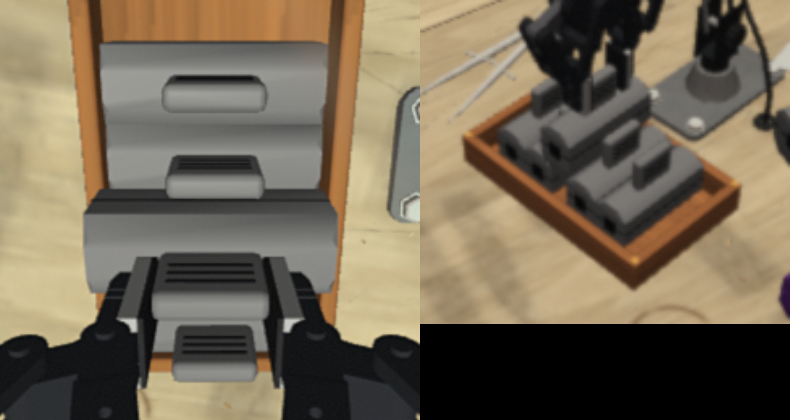

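The stray's foot is between the neighbours' shoulders and centred: its rib is at crop x 211, the neighbours' at 214. There is no contact force yet, so I'll keep pushing.

>>> apply_moves --pt "255 0 0 3 0 0 0" --pt "255 0 0 3 0 0 0" --pt "255 0 0 3 0 0 0" --pt "255 0 0 3 0 0 0" --pt "255 0 0 0 0 0 0"

```text
time: 7.65
ee_pos: [525.1, 284.1, 159.2]
tcp_rot: [0.996, 0.09, -0.0, 0.0]
force: [0.1, 0.7, -1.1]
opening: 34.6
grip_force: 60.4
```

>>> apply_moves --pt "255 0 0 3 0 0 0" --pt "255 0 0 3 0 0 0" --pt "255 0 0 3 0 0 0" --pt "255 0 0 0 0 0 0"

```text
time: 7.98
ee_pos: [524.9, 284.1, 150.0]
tcp_rot: [0.996, 0.09, -0.001, 0.0]
force: [0.1, -0.1, -1.7]
opening: 34.5
grip_force: 60.3
```

>>> apply_moves --pt "255 0 0 3 0 0 0" --pt "255 0 0 3 0 0 0" --pt "255 0 0 3 0 0 0" --pt "255 0 0 3 0 0 0" --pt "255 0 0 0 0 0 0"

```text
time: 8.4
ee_pos: [525.0, 284.1, 138.2]
tcp_rot: [0.996, 0.09, -0.0, 0.0]
force: [0.1, 0.9, -2.3]
opening: 34.8
grip_force: 60.3
```

```bash
python3 - <<'E'
from h import *
im=camera("wrist"); t=camera("scene"); print(observe()["ee_pos"],observe()["force"])
a=cv2.resize(im[100:360,150:410],(420,420)); b=cv2.resize(t[100:240,210:370],(370,324)); 
b=np.vstack([b,np.zeros((96,370,3),np.uint8)])
cv2.imwrite("pics/c4.png",np.hstack([a,b]))
E
```

```text
[525.08168545 284.17241453 138.71594985] [ 0.6406938  -0.51047569 -1.10026021]
```

View pics/c4.png

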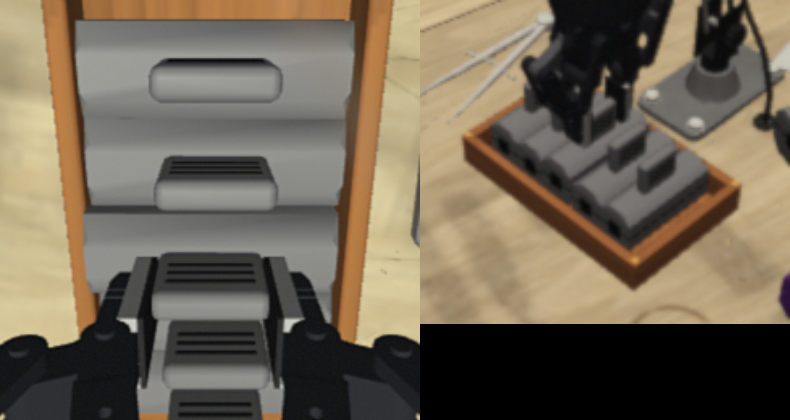

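The stray is now wedged between its neighbours, which stand upright in line, and it is a few millimetres above the floor. I'll lower it the rest of the way until it seats.

>>> apply_moves --pt "255 0 0 2 0 0 0" --pt "255 0 0 2 0 0 0" --pt "255 0 0 1 0 0 0" --pt "255 0 0 1 0 0 0" --pt "255 0 0 0 0 0 0"

```text
time: 8.92
ee_pos: [525.1, 284.2, 132.7]
tcp_rot: [0.996, 0.09, -0.0, 0.0]
force: [-0.5, -0.3, -1.2]
opening: 34.2
grip_force: 60.3
```

>>> apply_moves --pt "255 0 0 1 0 0 0" --pt "255 0 0 1 0 0 0" --pt "255 0 0 0 0 0 0"

```text
time: 9.17
ee_pos: [525.4, 284.2, 131.2]
tcp_rot: [0.996, 0.09, 0.0, -0.0]
force: [-0.6, -0.7, 2.7]
opening: 34.5
grip_force: 60.6
```

>>> apply_moves --pt "255 0 0 1 0 0 0" --pt "255 0 0 0 0 0 0"

```text
time: 9.33
ee_pos: [525.7, 284.3, 131.1]
tcp_rot: [0.996, 0.09, 0.001, -0.0]
force: [-2.5, -2.0, 11.8]
opening: 34.2
grip_force: 61.7
```

>>> apply_moves --pt "110 0 0 0 0 0 0" --pt "110 0 0 0 0 0 0" --pt "80 0 0 0 0 0 0" --pt "80 0 0 0 0 0 0" --pt "80 0 0 0 0 0 0"

```text
time: 9.75
ee_pos: [525.1, 284.2, 129.8]
tcp_rot: [0.996, 0.09, -0.0, 0.0]
force: [-0.3, -0.3, 0.4]
opening: 58.6
grip_force: 0.0
```

Force rose to 11.8 N at the floor height I expected, so the case is seated, and it is now released. Next I lift clear and look.

>>> apply_moves --pt "80 0 0 -10 0 0 0" --pt "80 0 0 -20 0 0 0" --pt "80 0 0 -30 0 0 0" --pt "80 0 0 -30 0 0 0" --pt "80 0 0 -30 0 0 0" --pt "80 -20 0 -30 0 0 0" --pt "80 -35 0 0 0 0 0" --pt "80 -35 0 0 0 0 0" --pt "80 0 0 0 0 0 0"

```text
time: 10.5
ee_pos: [431.7, 267.0, 280.4]
tcp_rot: [0.996, 0.091, -0.001, 0.0]
force: [0.4, -0.1, 0.1]
opening: 58.4
grip_force: 0.0
```

```bash
python3 - <<'E'
from h import *
import pickle
c=get_calibration("wrist"); im=camera("wrist"); t=camera("scene"); pickle.dump(c,open("w5.pkl","wb")); cv2.imwrite("pics/w5.png",im)
print(observe()["ee_pos"],proj("w",(526,282.6,80),c))
u,v=proj("w",(526,282.6,80),c).astype(int); print(u,v)
y0=max(0,v-140);x0=max(0,u-100)
a=cv2.resize(im[y0:y0+280,x0:x0+200],(400,560)); b=cv2.resize(t[110:250,215:365],(390,364)); b=np.vstack([b,np.zeros((196,390,3),np.uint8)])
cv2.imwrite("pics/c5.png",np.hstack([a,b])); print(x0,y0)
E
```

```text
[436.08708339 268.06593297 281.01031745] [280.74261892  94.52293744]
280 94
180 0
```

View pics/c5.png

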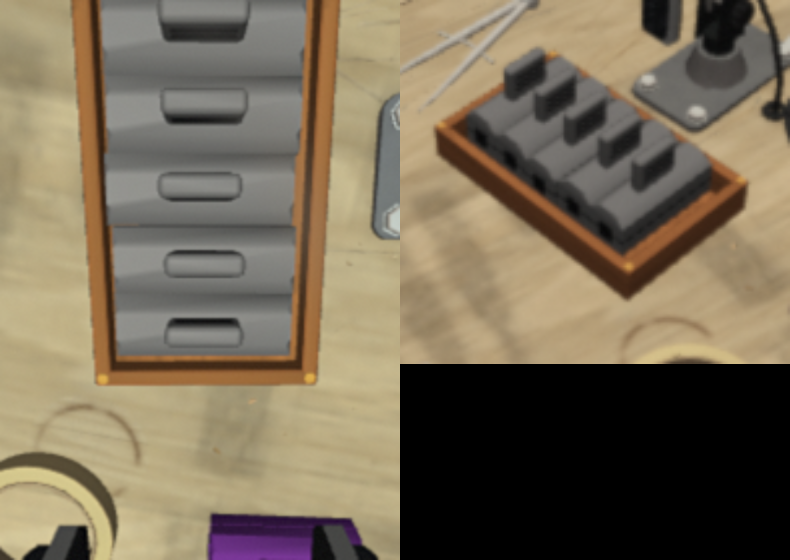

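All five cases stand upright and square, with rib tops at crop y 20, 102, 186, 264 and 333. The stray is the middle one, level with its neighbours at about 34 mm spacing. The gripper is clear of everything.

```bash
python3 -c "
from station import *
print(sign_off())"
```

```text
the job is handed in; nothing more can be done
None
```

The stray slim case is seated on the tray floor between case_far and case_near, all five cases looked upright and square in the last pictures, and I handed the job in at about 10.6 s; sign_off returned no verdict.

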